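# Stand the power bank on end in the test cradle and close the jaw

### The job

Load the flat dark power bank into the test cradle: stand it upright on one of its short ends on the cradle floor, between the two tall cheeks and in front of the fence, set down gently without dropping it or letting it fall over. Then push the sliding jaw by its black handle until the power bank is held snugly upright against the fence. Leave the gear motor and the wheel that lie between them where they are.

Things in the scene. Friction and masses are not known exactly. Their poses are not given: they have to be found in the camera images.
- power_bank: flat dark-grey slab, 138 x 68 x 13 mm, 0.15 to 0.3 kg, lying flat at the start. Origin at the centre of its underside; x along the 138 mm, y along the 68 mm, z through the 13 mm. Either end may be down and either face may look to the fence. It stands by itself on a short end on the bare worktop. Dropped or toppled means faster than 0.5 m/s while no finger touches it.
- bank_center (a point): centre of the power bank's volume, 6.5 mm above its underside; axes as the power bank
- cradle: fixed metal cradle; origin under its base, x from the jaw handle towards the fence (away from the robot, within 20 degrees), z up. Base plate x -111 to +85 mm, y +-65 mm, its top (the floor) at z = 12 mm. Fence: dark plate 12 mm thick, front face at x = +60 mm, top at z = 87 mm. Two cheeks 8 mm thick, x -2 to +72 mm, inner faces at y = +-39 mm, tops at z = 146 mm.
- bay_floor (a point): point on the cradle floor at cradle x = 36, y = 0, z = 12 mm, in the loading bay: the open-topped space between cheeks, fence and jaw. A power bank standing there reaches z = 150 mm, 4 mm above the cheeks: it cannot be held across its 68 mm width there, only across its 13 mm thickness from above.
- jaw (a joint): travel (m) of the jaw along the cradle's +x: 0 fully open, 0.048 touching the fence; starts at 0 to 0.010. Its pressing face, 66 mm wide, z 18 to 74 mm, is at cradle x = 12 mm + travel. With the power bank clamped against the fence it reads about 0.035. No spring: about 2.5 N friction, stays where it is left.
- jaw_handle (a point): top centre of the jaw's black upright handle block, 16 mm (along x) x 30 mm (along y), z 25 to 75 mm, at cradle x = -83 mm + travel; moves with the jaw. A 12 mm rod at z = 40 mm joins it to the jaw; a foot 30 x 52 mm under it reaches up to z = 28 mm.
- gear_motor: bystander: small pale metal gear motor, 24 x 69 x 24 mm, loose, lying between the cradle and the power bank; origin under its centre. Leave it (it may move at most 30 mm).
- omni_wheel: bystander: white wheel with black rollers, 66 mm across, 28 mm high, loose, lying flat between the cradle and the power bank; origin under its centre. Leave it (it may move at most 30 mm).

How it is judged:
By the outcome, as a careful person would: the job done as asked, in the order asked, and still so for the second after the job is handed in, with the robot touching nothing.
It also fails if it takes over 72 s, if anything falls off the work surface, if the arm or the gripper's body presses on something with over 40 N, if the wrist force passes 120 N, or if a joint passes its speed limit or range.

### The arm

A 6-joint arm with a two-finger parallel gripper is mounted at the origin on a cart in front of the work surface, level with it; the furniture and walls round the work are solid. World frame = base frame: x ahead of the robot, y to its left, z up, the work surface at z = 0. Lengths are in m, angles in degrees, forces in N, time in s.
With the tool pointing down it reaches from about 0.4 to 0.825 m from the base axis. Payload 7 kg.
Tool frame: the origin (TCP) lies between the finger pads; the fingertips stand 8 mm ahead of it and the grasp point (between the pads) lies 11 mm behind it; z points along the fingers, y is the line along which they close (so a half turn about z gives the same grasp; the last joint's range is limited). The gripper opens to 88 mm and grips with 3 to 60 N. Pads are 19 mm wide; open, the fingers measure 130 mm over their backs; the gripper's body (78 mm by 193 mm) begins 47 mm behind the grasp point.
Start: joints at [16.507, 20.546, 0.682, 0, -70.136, -16.507], TCP at [0.675, -0, 0.235] pointing down, gripper open.
Joint ranges: [-176.03, 176.03], [-82.01, 121.73], [-58.28, 71.71], [-173.87, 95.51], [-174.79, -0.11], [-173.66, 173.66]. Speed limits (degrees/s): [136.94, 136.94, 172.46, 180, 180, 180].

### API

Orientations are given as a 3x3 rotation matrix whose columns are the frame's x, y, z axes.
In Python, from rig import robot gives the robot as it stands. Calls block until the motion is done:
- robot.goto(position, orientation): joint-space move of the TCP to a pose.
- robot.servo_line(position, ori=None, speed=0.15): straight line of the TCP; ori=None keeps the orientation; speed is the mean speed in m/s.
- robot.movej(angles): joint-space move.
- robot.move_gripper(opening): opening from 0.0 (shut) to 1.0 (fully open); the grip force is fixed at half the most; returns when the fingers have stopped.
- robot.dwell(seconds).
- robot.ik(position, orientation): joint angles nearest the present ones, or None.
- robot.get_state(): the state.
- robot.grab_frame(name): name is "scene" or "side" or "wrist"; returns the picture (400x640x3 uint8, red, green, blue); there is no depth.
- robot.camera_info(name): a dict with "vfov" (degrees; the focal length in pixels is half the picture's height over the tangent of half this angle, whatever the lens; pixels are square), "cx", "cy" (the principal point, pixels), "view" (4x4, takes a point from world to camera coordinates); the wrist camera has in their place "T_tool_cam" (4x4, takes a point from camera to tool coordinates, whose origin is the TCP and whose axes are the flange's). Camera axes: x right, y down, z forward; pixel columns grow to the right and rows downward; lengths in m; the calibration is good to about 2 mm. A picture is of the moment at which its call begins: read the wrist's pose just before it. camera_info takes no time and is no camera call.
A pose or a line that the arm cannot do raises robot.Unreachable and nothing moves.
- robot.job_done(): hands the job in; it is judged then, once.
The state is a dict: "t": time; "qpos": joint angles; "qvel": joint speeds; "effort": joint torques, N m; "position": TCP position; "tcp_rot": TCP orientation; "force": force on the tool from outside, world axes, zero at the start; "ft_torque": the same for the moment, N m; "grip_width": opening from 0.0 (shut) to 1.0 (fully open); "finger_force": force on a finger pad.
Only numpy, scipy, OpenCV 4.12 (cv2) and the standard library are available. Lean on these libraries where they do the work, as an engineer would, in place of code of your own. Each camera call takes 0.05 s, during which the arm holds its last target. There are 200 camera calls.

## Working session

There is one attempt and no reset: what is moved stays moved. The work goes in short steps, each a Python script; the robot and the scene stay as the last script left them, time stands still between calls to the robot, and variables do not carry over. Pictures are saved under pics/ and viewed, at most 10 in all, crops included, and the job is handed in when it is done.

```bash
ls; mkdir -p pics; python3 - <<'E'
from rig import robot
import cv2,numpy as np
for n in ["scene","side","wrist"]:
    cv2.imwrite(f"pics/{n}0.png",robot.grab_frame(n)[:,:,::-1]); print(n,robot.camera_info(n))
s=robot.get_state();print(s)
E
```

```text
pics
rig.py
scene {'vfov': 43.640371941762005, 'cx': 329.6094849186388, 'cy': 201.76236347331556, 'view': array([[ 0.67102094, -0.74142482,  0.00448734, -0.39177089],
       [-0.32357569, -0.29828446, -0.8979561 ,  0.2409476 ],
       [ 0.66710544,  0.60109535, -0.44006217,  0.69917292],
       [ 0.        ,  0.        ,  0.        ,  1.        ]])}
side {'vfov': 53.37364163298655, 'cx': 318.0903116144813, 'cy': 200.19659630809306, 'view': array([[ 0.95665212, -0.29021373, -0.02434548, -0.51629753],
       [-0.19094694, -0.56191415, -0.80485511,  0.16514299],
       [ 0.21989994,  0.77461505, -0.59297179,  0.983663  ],
       [ 0.        ,  0.        ,  0.        ,  1.        ]])}
wrist {'vfov': 59.5051215572062, 'cx': 318.64140581529875, 'cy': 201.10519634158737, 'T_tool_cam': array([[ 1.96456430e-05, -9.66940716e-01, -2.55001275e-01,
         6.89774490e-02],
       [ 9.99999981e-01, -2.99559173e-05,  1.90631356e-04,
         1.51333958e-05],
       [-1.91968017e-04, -2.55001274e-01,  9.66940698e-01,
        -1.50461545e-01],
       [ 0.00000000e+00,  0.00000000e+00,  0.00000000e+00,
         1.00000000e+00]])}
{'t': 0.15, 'qpos': array([ 1.65057105e+01,  2.05844419e+01,  6.46001240e-01, -1.55503530e-02,
       -7.01362958e+01, -1.65063737e+01]), 'qvel': array([ 0.01834525, -0.03843064,  0.13079429,  0.11603173, -0.0836389 ,
       -0.03635719]), 'effort': array([ 1.39394037e-04, -5.83274567e+01,  2.93289685e+01,  7.00122759e+00,
        8.75052094e-03, -9.76538854e-05]), 'position': array([ 6.74637041e-01, -3.52491138e-05,  2.33808876e-01]), 'tcp_rot': array([[-1.03877439e-04, -9.99999119e-01, -1.32315438e-03],
       [-9.99999987e-01,  1.04044050e-04, -1.25851516e-04],
       [ 1.25989072e-04,  1.32314129e-03, -9.99999117e-01]]), 'force': array([-0.0958973 ,  0.20681861, -0.19800039]), 'ft_torque': array([-0.01559985, -0.05485031,  0.00327099]), 'finger_force': 0.0, 'grip_width': 1.0016905815146961}
```

View pics/scene0.png

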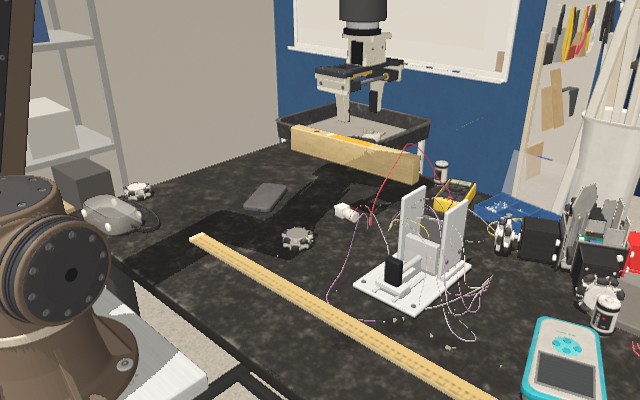

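View pics/side0.png

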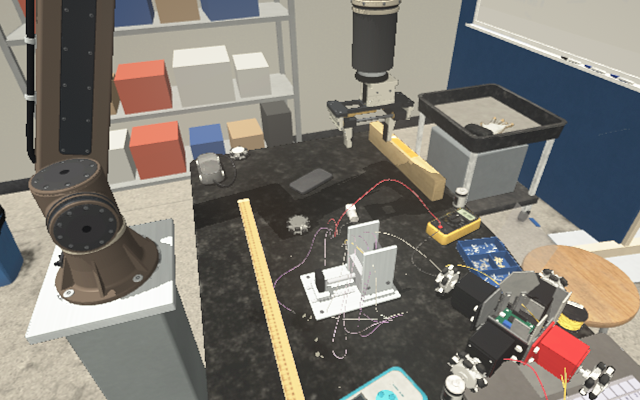

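The scene picture shows the bank flat near (265,197), the wheel at (297,238), the motor at (347,212), and the cradle at about (415,280) with the handle at (394,268). The side picture agrees: bank (311,181), cradle (350,285).

```bash
cat > h.py <<'E'
from rig import robot
import cv2,numpy as np
def cam(n,s=None):
    c=robot.camera_info(n)
    if n=="wrist":
        T=np.eye(4);T[:3,:3]=s["tcp_rot"];T[:3,3]=s["position"];T=T@c["T_tool_cam"]
    else: T=np.linalg.inv(c["view"])
    return T,200/np.tan(np.radians(c["vfov"]/2)),c["cx"],c["cy"]
def pix2w(C,uv,z):
    T,f,cx,cy=C
    d=T[:3,:3]@[(uv[0]-cx)/f,(uv[1]-cy)/f,1]
    return T[:3,3]+d*(z-T[2,3])/d[2]
def proj(C,P):
    T,f,cx,cy=C
    p=(np.atleast_2d(P)-T[:3,3])@T[:3,:3]
    return np.c_[f*p[:,0]/p[:,2]+cx,f*p[:,1]/p[:,2]+cy]
def down(a): # tool pointing down, tool x axis at world angle a (deg)
    a=np.radians(a);x=np.array([np.cos(a),np.sin(a),0]);z=np.array([0,0,-1.])
    return np.c_[x,np.cross(z,x),z]
E
python3 - <<'E'
from h import *
S=cam("scene");D=cam("side")
for n,a,b,z in [("bank",(265,197),(311,180),.013),("wheel",(297,236),(298,222),.028),("motor",(347,212),(351,212),.02),("handle",(394,258),(321,274),.075)]:
    print(n,pix2w(S,a,z),pix2w(D,b,z))
for p in [(354,282),(414,314),(471,266)]: print(pix2w(S,p,.012))
E
```

```text
bank [0.5668121  0.19170398 0.013     ] [0.57521983 0.19289057 0.013     ]
wheel [ 0.47063714 -0.01495854  0.028     ] [ 0.48035716 -0.01306739  0.028     ]
motor [ 0.6291209  -0.01072161  0.02      ] [ 0.63320794 -0.00824581  0.02      ]
handle [ 0.47249381 -0.24530623  0.075     ] [ 0.47126826 -0.25317738  0.075     ]
[ 0.44436299 -0.18409447  0.012     ]
[ 0.44168584 -0.31121042  0.012     ]
[ 0.63031892 -0.31175545  0.012     ]
```

View pics/wrist0.png

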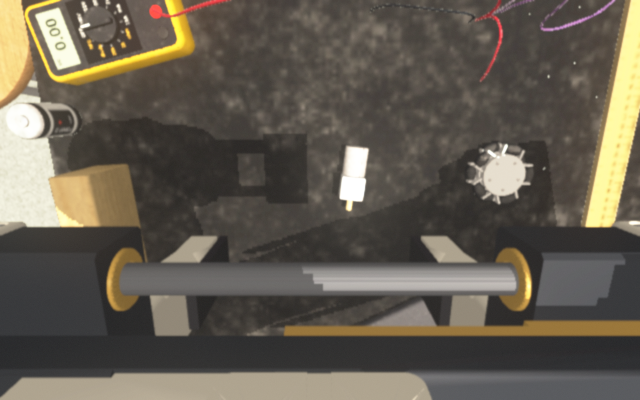

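The wrist picture shows the motor at (353,180), the wheel at (500,172) and a corner of the bank at (410,315). The camera looks towards tool +x, so I'll take one picture of the bank and one of the cradle.

```bash
python3 - <<'E'
from h import *
import pickle
out={}
for n,p,a in [("cradle",(.54,-.09,.28),-90),("bank",(.40,.19,.28),0)]:
    q=robot.ik(np.array(p),down(a)); print(n,q)
    if q is None: continue
    robot.goto(np.array(p),down(a)); robot.dwell(.3)
    s=robot.get_state(); im=robot.grab_frame("wrist")[:,:,::-1]
    out[n]=cam("wrist",s); cv2.imwrite(f"pics/w_{n}.png",im); print(s["t"],s["position"],s["qpos"])
pickle.dump(out,open("cams.pkl","wb"))
E
```

```text
cradle [ 11.04655541   6.94300333 -11.40653438   0.         -71.6504623
 -11.04655541]
1.1583 [ 0.54036119 -0.08961698  0.27925732] [ 1.10794381e+01  7.04196671e+00 -1.13870428e+01 -1.99480212e-03
 -7.16497253e+01 -1.10478537e+01]
bank [ 51.07354425  -3.7981079  -22.55050203   0.         -71.24760587
  38.92645575]
2.7 [0.4003897  0.1894953  0.27987274] [ 5.09864587e+01 -3.76763560e+00 -2.25403193e+01  2.22677706e-03
 -7.12466134e+01  3.89114944e+01]
```

```bash
python3 -c "
import cv2
for n in ['bank','cradle']:
    a=cv2.imread(f'pics/w_{n}.png'); cv2.imwrite(f'pics/w_{n}2.png',cv2.resize(a[:300,:],(800,375),interpolation=3))"
```

```text
(no output)
```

View pics/w_bank2.png

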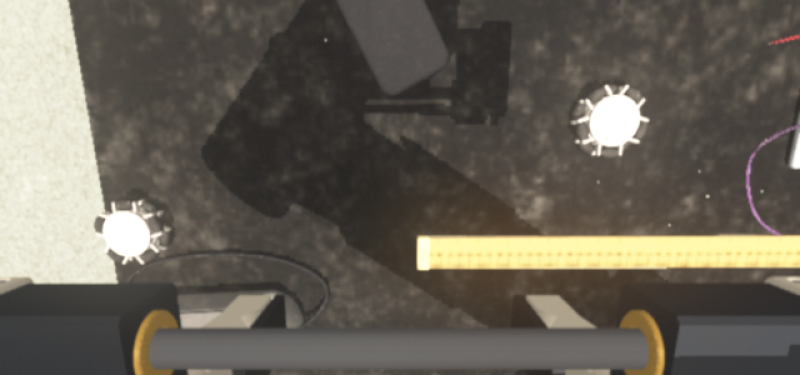

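View pics/w_cradle2.png

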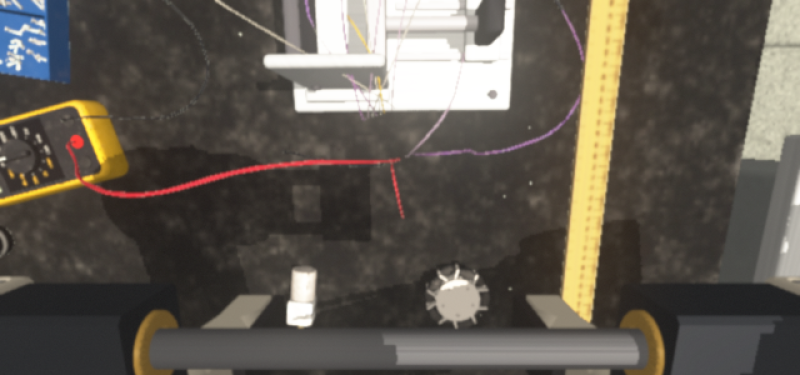

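Both targets are cut off at the top edge: the bank's near end is at about (400,90) and the cradle's near edge at y≈108. I'll move further forward and look again.

```bash
python3 - <<'E'
from h import *
import pickle
out={}
for n,p,a in [("bank",(.48,.17,.28),0),("cradle",(.54,-.185,.30),-90)]:
    robot.goto(np.array(p),down(a)); robot.dwell(.3)
    s=robot.get_state(); im=robot.grab_frame("wrist")[:,:,::-1]
    out[n]=cam("wrist",s); cv2.imwrite(f"pics/w3_{n}.png",im); print(s["t"],s["position"])
    x0=140 if n=="bank" else 180
    cv2.imwrite(f"pics/w3_{n}c.png",cv2.resize(im[:220,x0:x0+310],(775,550),interpolation=3))
pickle.dump(out,open("cams.pkl","wb"))
E
```

```text
3.475 [0.47949826 0.17028407 0.28044507]
5.175 [ 0.5401988  -0.18424567  0.30008162]
```

View pics/w3_bankc.png

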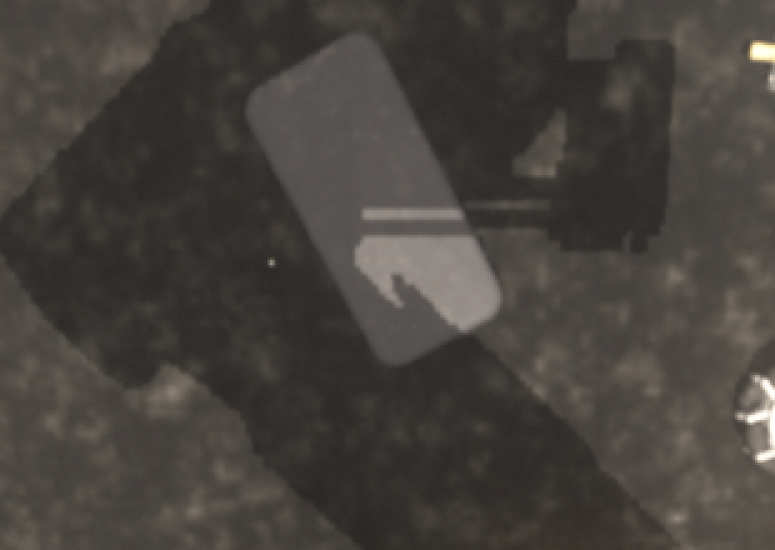

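View pics/w3_cradlec.png

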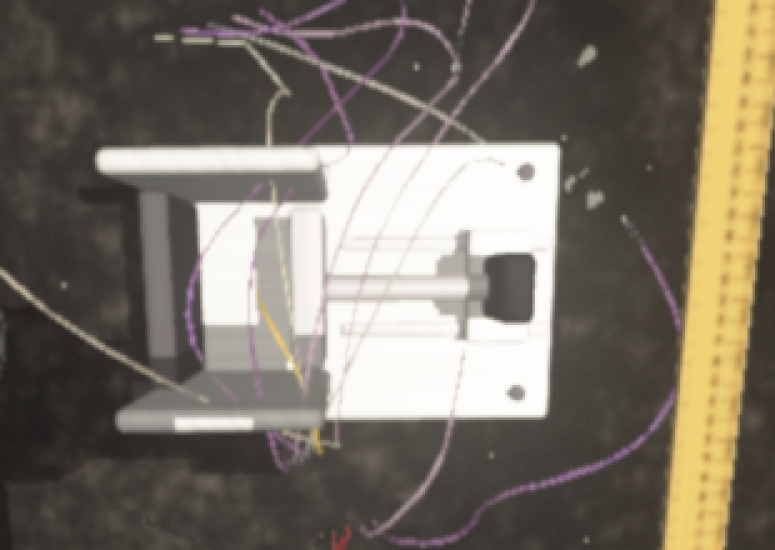

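Bank crop (2.5x, offset 140): long edges run (250,120)–(370,350) and (385,55)–(497,285), the far end is (262,84)–(350,36) and the near end (405,364)–(490,320). Cradle crop (offset 180): the near base corners are (560,144) and (547,416), the cheek-top corners (97,150), (118,430) and (325,430), and the handle top (511,288). Next I'll fit both poses.

```bash
python3 - <<'E'
from h import *
import pickle
from scipy.optimize import least_squares
C=pickle.load(open("cams.pkl","rb"))
B=lambda p:pix2w(C["bank"],(p[0]/2.5+140,p[1]/2.5),.013)[:2]
L=[(B(a),B(b)) for a,b in [((250,120),(370,350)),((385,55),(497,285)),((262,84),(350,36)),((405,364),(490,320))]]
h=lambda p:np.r_[p,1]
ln=[np.cross(h(a),h(b)) for a,b in L]
cs=[(lambda v:v[:2]/v[2])(np.cross(ln[i],ln[j])) for i in(0,1) for j in(2,3)]
cs=np.array(cs);print("bank centre",cs.mean(0)); 
ax=(cs[0]+cs[2]-cs[1]-cs[3])/2; wy=(cs[0]+cs[1]-cs[2]-cs[3])/2
print("len",np.linalg.norm(ax),"wid",np.linalg.norm(wy),"ang",np.degrees(np.arctan2(ax[1],ax[0])),"widang",np.degrees(np.arctan2(wy[1],wy[0])))
P=[((-111,-65,12),(560,144),0),((-111,65,12),(547,416),0),((72,-47,146),(97,150),0),((72,47,146),(118,430),0),((-2,47,146),(325,430),0),((-2,-47,146),(318,149),0),((-83,0,75),(511,288),1),((12,-33,74),(292,208),1),((12,33,74),(292,335),1)]
def res(v):
    c,s=np.cos(v[2]),np.sin(v[2]);r=[]
    for m,uv,j in P:
        m=np.array(m)/1000.; x=m[0]+j*v[3]
        w=[v[0]+c*x-s*m[1],v[1]+s*x+c*m[1],m[2]]
        r.append(proj(C["cradle"],w)[0]-[uv[0]/2.5+180,uv[1]/2.5])
    return np.array(r).ravel()
r=least_squares(res,[.54,-.25,0,.005],loss="soft_l1",x_scale=[.01,.01,.01,.01])
print("cradle",r.x,np.degrees(r.x[2]));print(res(r.x).reshape(-1,2).round(1))
np.save("cradle.npy",r.x);np.save("bank.npy",np.r_[cs.mean(0),np.arctan2(ax[1],ax[0])])
# reach of horizontal-tool standing poses
from numpy import radians as R
for x,y in [(.55,.2),(.6,.2),(.65,.2),(.6,.15),(.65,.1),(.7,.15)]:
  for a in (0,15,30):
    hh=np.array([np.cos(R(a)),np.sin(R(a)),0]);z=np.array([0,0,1.]);M=np.c_[z,np.cross(hh,z),hh]
    q=robot.ik(np.array([x,y,.1])+.011*hh,M);print(x,y,a,None if q is None else q.round())
E
```

```text
bank centre [0.57626493 0.20142781]
len 0.13611723240523474 wid 0.06612071335930604 ang 27.11945917589803 widang 116.58299737359067
cradle [ 0.55016261 -0.24591099  0.01101418  0.00182654] 0.6310658032608434
[[ 0.6 -0.7]
 [ 0.3  0.7]
 [-1.4 -0.8]
 [-1.   1.3]
 [ 0.2  0.5]
 [ 1.2 -1.3]
 [ 2.6  0.1]
 [-1.7 -0.3]
 [-0.  13.9]]
0.55 0.2 0 None
0.55 0.2 15 None
0.55 0.2 30 [ -23.   64.  -49. -125. -104.  -71.]
0.6 0.2 0 None
0.6 0.2 15 [ -13.   66.  -55. -148. -117.  -74.]
0.6 0.2 30 [ -20.   58.  -45. -129.  -98.  -81.]
0.65 0.2 0 None
0.65 0.2 15 [ -12.   59.  -50. -151. -108.  -81.]
0.65 0.2 30 [ -18.   54.  -40. -131.  -92.  -88.]
0.6 0.15 0 None
0.6 0.15 15 [ -22.   66.  -53. -140. -113.  -72.]
0.6 0.15 30 [ -27.   56.  -42. -123.  -95.  -83.]
0.65 0.1 0 [ -17.   63.  -57. -160. -119.  -80.]
0.65 0.1 15 [ -26.   58.  -47. -138. -101.  -80.]
0.65 0.1 30 [ -29.   52.  -35. -121.  -88.  -93.]
0.7 0.15 0 [  -7.   57.  -53. -173. -110.  -87.]
0.7 0.15 15 [ -18.   55.  -44. -147.  -98.  -85.]
0.7 0.15 30 [ -22.   51.  -32. -128.  -86.  -95.]
```

```bash
cat >> h.py <<'E'
def tilt(a,t,up=1): # heading a of fingers, t=0 tool down .. 90 horizontal; tool x ends up (up=1) or down (-1)
    a,t=np.radians([a,t]);H=np.array([np.cos(a),np.sin(a),0]);Z=np.array([0,0,1.])
    z=H*np.sin(t)-Z*np.cos(t);x=up*(H*np.cos(t)+Z*np.sin(t));return np.c_[x,np.cross(z,x),z]
E
python3 - <<'E'
from h import *
robot.goto(np.array([.57,.15,.25]),down(27)) if False else None
b=np.load("bank.npy");print(robot.ik(np.r_[b[:2],.1],down(27.1)),robot.ik(np.r_[b[:2],.1],down(207.1)))
q0=robot.get_state()["qpos"];R=[]
for up in(1,-1):
 for a in range(-180,180,15):
  for x in (.45,.5,.55,.6,.65):
   for y in (.1,.15,.2):
    M=tilt(a,90,up);q=robot.ik(np.array([x,y,.1])+.011*M[:,2],M)
    if q is not None: R.append((abs(q-q0)[3],up,a,x,y,q.round()))
R.sort(key=lambda r:r[0]);print(len(R))
seen=set()
for r in R:
  if (r[1],r[2]) in seen: continue
  seen.add((r[1],r[2]));print(*r)
E
```

```text
[ 37.57863544  21.2004273  -17.46488144   0.         -51.33469126
  79.52136456] [  37.57863544   21.2004273   -17.46488144    0.          -51.33469126
 -100.47863544]
608
0.3080009905206182 1 -150 0.55 0.1 [  30.   68.   23.   -0. -135.  -90.]
0.3080009905206182 -1 -150 0.55 0.1 [  30.   68.   23.   -0. -135.   90.]
1.3187357626043024 1 -135 0.45 0.2 [  46.   63.   11.   -1. -127.  -91.]
1.3187357626043024 -1 -135 0.45 0.2 [  46.   63.   11.   -1. -127.   89.]
8.57761369322105 1 -120 0.45 0.2 [  53.   62.    2.    9. -120.  -86.]
8.57761369322105 -1 -120 0.45 0.2 [  53.   62.    2.    9. -120.   94.]
14.30413276857232 1 -165 0.55 0.1 [  24.   68.   31.  -14. -142. -101.]
14.30413276857232 -1 -165 0.55 0.1 [  24.   68.   31.  -14. -142.   79.]
17.31671919072302 1 -105 0.45 0.2 [  59.   59.   -8.   17. -112.  -83.]
17.31671919072302 -1 -105 0.45 0.2 [  59.   59.   -8.   17. -112.   97.]
25.5680055138492 1 -90 0.45 0.2 [  65.   57.  -19.   26. -103.  -84.]
25.568005513849226 -1 -90 0.45 0.2 [  65.   57.  -19.   26. -103.   96.]
26.310768232109023 -1 -180 0.45 0.1 [  19.   61.   17.  -2
[... 1466 characters left out ...]
-77.  -95. -109.]
84.93549864817945 1 60 0.45 0.1 [-35.  50. -31. -85. -91. -99.]
84.93549864817945 -1 60 0.45 0.1 [-35.  50. -31. -85. -91.  81.]
93.86655427570943 1 45 0.45 0.1 [-41.  56. -41. -94. -91. -83.]
93.86655427570943 -1 45 0.45 0.1 [-41.  56. -41. -94. -91.  97.]
102.46854555889075 1 30 0.45 0.1 [ -45.   74.  -52. -102.  -99.  -55.]
102.46854555889075 -1 30 0.45 0.1 [ -45.   74.  -52. -102.  -99.  125.]
117.69797377006634 1 15 0.5 0.1 [ -33.   87.  -58. -118. -123.  -44.]
117.69797377006634 -1 15 0.5 0.1 [ -33.   87.  -58. -118. -123.  136.]
160.48092332956432 -1 0 0.65 0.1 [ -17.   63.  -57. -160. -119.  100.]
160.48092332956435 1 0 0.65 0.1 [ -17.   63.  -57. -160. -119.  -80.]
```

```bash
python3 - <<'E'
from h import *
from scipy.optimize import minimize_scalar
S=cam("scene")
for n,p in [("beamL",(292,152)),("beamR",(420,183)),("mouse",(110,225)),("mouse right",(150,225)),("wheel2",(137,192)),("box",(82,200)),("tray leg",(280,150))]: print(n,pix2w(S,p,.0 if 'beam' in n else .015)[:2].round(3))
c=np.array([.55,0,.45])
f=lambda d:np.abs(robot.ik(c+d*tilt(0,0)[:,2],tilt(0,0))[:3]-robot.ik(c+d*tilt(0,20)[:,2],tilt(0,20))[:3]).sum()
ds=np.arange(.15,.4,.01);v=[]
for d in ds:
    try:v.append(f(d))
    except Exception: v.append(99)
print("wrist d",ds[np.argmin(v)],min(v))
for a in (-120,-135,-150):
  for p in [(.45,.2),(.48,.2),(.5,.17),(.5,.2),(.53,.18)]:
    M=tilt(a,90);q=robot.ik(np.r_[p,.107]+.011*M[:,2],M);print(a,p,None if q is None else q.round())
E
```

```text
beamL [0.847 0.39 ]
beamR [ 0.913 -0.019]
mouse [0.251 0.325]
mouse right [0.308 0.263]
wheel2 [0.374 0.436]
box [0.265 0.489]
tray leg [0.806 0.398]
wrist d 0.3700000000000002 8.46256143036867
-120 (0.45, 0.2) [  53.   61.    2.    9. -121.  -86.]
-120 (0.48, 0.2) [  51.   62.    5.   11. -122.  -84.]
-120 (0.5, 0.17) [  48.   62.    3.   14. -121.  -83.]
-120 (0.5, 0.2) [  50.   63.    7.   12. -123.  -83.]
-120 (0.53, 0.18) [  47.   64.    8.   16. -123.  -81.]
-135 (0.45, 0.2) [  46.   63.   10.   -1. -128.  -91.]
-135 (0.48, 0.2) [  45.   64.   14.    1. -130.  -90.]
-135 (0.5, 0.17) [  42.   64.   13.    4. -129.  -88.]
-135 (0.5, 0.2) [  44.   65.   17.    2. -132.  -89.]
-135 (0.53, 0.18) [  41.   66.   19.    5. -132.  -87.]
-150 (0.45, 0.2) [  39.   63.   17.  -13. -133.  -99.]
-150 (0.48, 0.2) [  38.   65.   22.  -12. -136.  -98.]
-150 (0.5, 0.17) [  36.   66.   22.   -8. -136.  -96.]
-150 (0.5, 0.2) [  37.   66.   25.  -11. -138.  -98.]
-150 (0.53, 0.18) [  35.   68.   28.   -8. -140.  -96.]
```

```bash
python3 - <<'E'
from h import *
b=np.load("bank.npy");ang=207.1;u=np.array([np.cos(np.radians(ang)),np.sin(np.radians(ang))])
g=b[:2]+.033*u
robot.goto(np.r_[g,.10],down(ang)); robot.servo_line(np.r_[g,.0105],speed=.06)
s=robot.get_state();print(s["position"],s["force"],s["t"])
robot.move_gripper(0.7);s=robot.get_state();print(s["grip_width"],s["finger_force"])
robot.move_gripper(0.0)
s=robot.get_state();print(s["grip_width"]*88,s["finger_force"],s["force"])
robot.servo_line(np.r_[g,.15],speed=.08)
s=robot.get_state();print(s["grip_width"]*88,s["finger_force"],s["force"],s["t"])
robot.servo_line(np.array([.46,.2,.17]),down(-125),speed=.12)
for t in (30,60,90): robot.servo_line(np.array([.46,.2,.17]),tilt(-125,t),speed=.1)
robot.dwell(.2)
s=robot.get_state();print(s["position"],s["qpos"].round(),s["force"],s["grip_width"]*88,s["t"])
a=robot.grab_frame("side");b2=robot.grab_frame("scene")
im=np.vstack([cv2.resize(a[80:260,180:440],(600,415)),])
im2=cv2.resize(b2[60:260,150:410],(600,461))
cv2.imwrite("pics/tilt.png",cv2.resize(np.hstack([im[:,:,::-1],cv2.resize(im2,(600,415))[:,:,::-1]]),(800,277)))
E
```

```text
[0.54710772 0.18653898 0.01087815] [-0.06143568 -0.54893937  0.12190459] 8.425
0.7717128444505791 29.939605593681335
67.65029586275469 29.93876874446869 [-1.22031743 -0.3075994   3.26815068]
67.87295115835138 29.944655299186707 [ 0.31657718  0.15052513 -2.12508814] 11.0083
[0.46038582 0.2002352  0.17193617] [  50.   58.    7.    7. -129.  -86.] [-0.26861106 -0.06393496 -2.43868504] 67.85716371180786 14.1333
```

View pics/tilt.png

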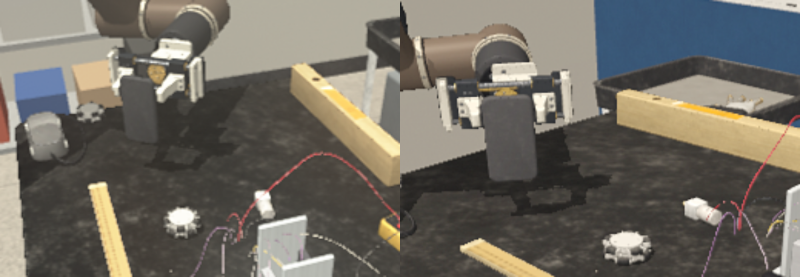

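The bank hangs vertically with its lower end clear of the table in both views (scene crop, around (512,180)). I'll set it down, release, and regrasp it from above.

```bash
cat >> h.py <<'E'
def lower(p,d,step,n,lim,speed=.03):
    """step from p along d until the force against d has grown by lim"""
    d=np.array(d,float);robot.dwell(.1);f0=robot.get_state()["force"]@d
    for i in range(n):
        p=p+step*d;robot.servo_line(p,speed=speed);f=robot.get_state()["force"]@d-f0
        if f<-lim:break
    return p,f,i
E
python3 - <<'E'
from h import *
p=np.array([.46,.2,.108]);robot.servo_line(p,speed=.08)
p,f,i=lower(p,[0,0,-1],.001,14,3.5)
s=robot.get_state();print(p,f,i,s["position"],s["force"],s["t"])
for w in (.80,.84,.9,1.0): robot.move_gripper(w)
s=robot.get_state();print(s["grip_width"],s["finger_force"],s["t"])
robot.servo_line(np.array([.46,.2,.20]),speed=.1)
M=tilt(-125,90);robot.servo_line(np.array([.46,.2,.26])-.06*M[:,2],tilt(-125,30),speed=.2)
robot.goto(np.array([.46,.2,.30]),down(145))
s=robot.get_state();print(s["t"],s["qpos"].round())
a=robot.grab_frame("side");b2=robot.grab_frame("scene");cv2.imwrite("pics/st_side.png",a[:,:,::-1]);cv2.imwrite("pics/st_scene.png",b2[:,:,::-1])
A=cv2.resize(a[120:220,220:360],(560,400),interpolation=3);B=cv2.resize(b2[130:260,160:342],(560,400),interpolation=3)
cv2.imwrite("pics/stand.png",cv2.resize(np.vstack([A,B])[:,:,::-1],(420,600)))
E
```

```text
[0.46  0.2   0.103] -6.4236873714699785 4 [0.46002261 0.20003286 0.10389771] [-0.68371564  0.6092629   3.87256441] 16.5083
0.9955278385799157 0.0 17.975
21.6417 [  46.    2.  -15.    0.  -74. -171.]
```

View pics/stand.png

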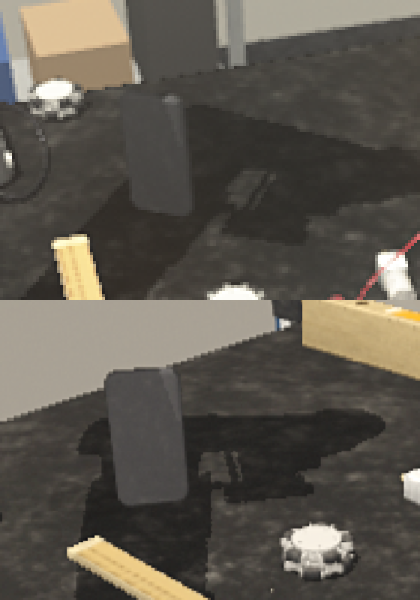

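The bank stands upright and unaided. I'll regrasp it across its thickness, hover over the bay, and overlay the models on the camera pictures.

```bash
cat >> h.py <<'E'
CR=np.load("cradle.npy")
def cw(m):
    m=np.atleast_2d(m)/1000.;c,s=np.cos(CR[2]),np.sin(CR[2])
    return np.c_[CR[0]+c*m[:,0]-s*m[:,1],CR[1]+s*m[:,0]+c*m[:,1],m[:,2]]
CA=np.degrees(CR[2])
E
python3 - <<'E'
from h import *
H=np.radians(-125);b=np.array([.46,.2])+.004*np.array([np.cos(H),np.sin(H)])
robot.goto(np.r_[b,.25],down(-35));robot.servo_line(np.r_[b,.106],speed=.1)
s=robot.get_state();print(s["position"],s["force"],s["t"])
robot.move_gripper(.4);robot.move_gripper(0.)
s=robot.get_state();print(s["grip_width"]*88,s["finger_force"],s["position"])
robot.servo_line(np.r_[b,.32],speed=.15)
t=cw([43,0,0])[0];robot.servo_line(np.array([t[0],t[1],.32]),down(CA-90),speed=.22)
robot.servo_line(np.array([t[0],t[1],.285]),speed=.1)
robot.dwell(.3);s=robot.get_state();print(s["position"],s["force"],s["grip_width"]*88,s["t"])
z0=(s["position"][2]-.106)*1000
def box(x0,x1,y0,y1,z0,z1):
    return np.array([(x,y,z) for x in(x0,x1) for y in(y0,y1) for z in(z0,z1)],float)
E_=[(i,j) for i in range(8) for j in range(i) if bin(i^j).count("1")==1]
tiles=[]
for n,(u,v,w,h_) in dict(scene=(330,90,160,240),side=(280,110,160,240)).items():
    im=robot.grab_frame(n)[:,:,::-1].copy();cv2.imwrite(f"pics/hov_{n}.png",im)
    im=cv2.resize(im[v:v+h_,u:u+w],None,fx=2.5,fy=2.5,interpolation=3)
    for bx,col in [(box(36.5,49.5,-34,34,z0,z0+138),(0,0,255)),(box(-2,72,39,47,12,146),(0,200,0)),(box(-2,72,-47,-39,12,146),(255,120,0)),(box(-111,85,-65,65,0,12),(0,200,200))]:
        p=((proj(cam(n),cw(bx))-[u,v]+.5)*2.5-.5).round().astype(int)
        for i,j in E_: cv2.line(im,tuple(map(int,p[i])),tuple(map(int,p[j])),col,1)
    tiles.append(im)
cv2.imwrite("pics/hover.png",np.hstack(tiles))
E
```

```text
[0.45802644 0.19699294 0.10655261] [0.84404126 0.01693455 0.02637897] 25.9833
12.545032932196857 30.000077784061432 [0.45772152 0.19675246 0.10599412]
[ 0.5933686  -0.24547204  0.28559053] [-0.29473616 -0.11644513 -2.5042141 ] 12.8771584320967 32.1167
```

View pics/hover.png

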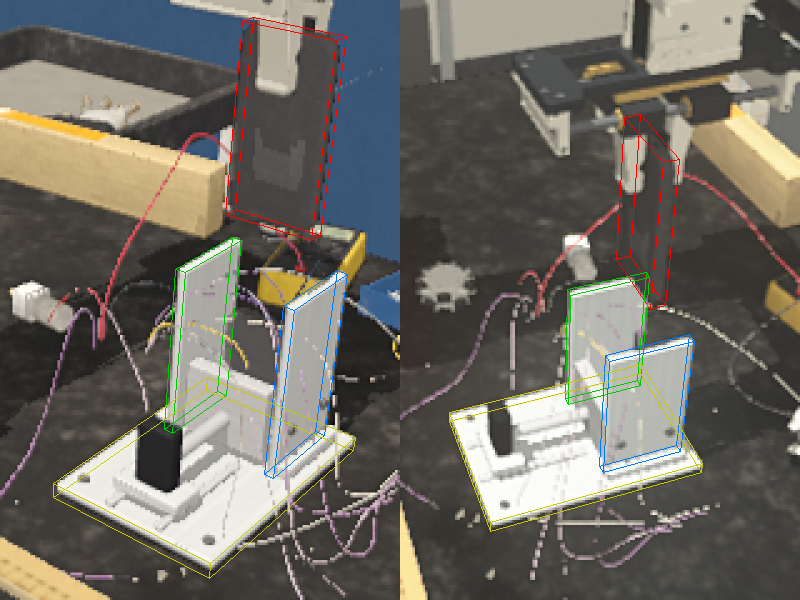

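The overlay agrees to about 1 px in both views, both for the bank (red, bottom edge at (230,210)–(320,238) in the scene crop) and for the cheeks. I'll lower it with force checks.

```bash
python3 - <<'E'
from h import *
t=cw([43,0,0])[0];p=np.array([t[0],t[1],.262]);robot.servo_line(p,speed=.1)
f0=robot.get_state()["force"];ok=True
for z in (.249,.246,.24,.22,.20,.18,.16,.14,.126):
    p[2]=z;robot.servo_line(p,speed=.06);df=robot.get_state()["force"]-f0;print(z,df.round(1))
    if np.linalg.norm(df)>5: ok=False;break
if ok:
    p,f,i=lower(p,[0,0,-1],.001,13,3.)
    s=robot.get_state();print(p,f,s["position"],s["force"],s["t"])
E
```

```text
0.249 [ 0.1  0.4 -0.3]
0.246 [-1.   0.  -0.1]
0.24 [-0.7 -0.2 -0.5]
0.22 [-0.1 -0.1  0.1]
0.2 [ 0.8  0.9 -0.6]
0.18 [-1.1  0.  -0.3]
0.16 [-0.2  0.4 -0.4]
0.14 [-0.3  0.8 -0.5]
0.126 [-0.4  0.8 -0.2]
[ 0.59316    -0.24543739  0.117     ] -8.411370828004857 [ 0.59334026 -0.24550742  0.11803933] [-1.78616506  1.62893062  5.35912425] 38.6167
```

Floor contact came at TCP z = 0.118, exactly as expected. I'll release, retreat, and push the handle.

```bash
python3 - <<'E'
from h import *
for w in (.2,.3,.5): robot.move_gripper(w)
s=robot.get_state();print(s["grip_width"]*88,s["finger_force"])
p=s["position"].copy();p[2]=.29;robot.servo_line(p,speed=.12)
c=cw([-122,0,0])[0]
for a in (CA+180,CA-180,CA):
    print(a,robot.ik(np.r_[c[:2],.053],down(a)))
robot.goto(np.r_[c[:2],.25],down(CA+180));robot.move_gripper(0.)
robot.servo_line(np.r_[c[:2],.053],speed=.12)
s=robot.get_state();print(s["position"],s["force"],s["qpos"].round(),s["t"])
d=cw([1,0,0])[0]-cw([0,0,0])[0];d/=np.linalg.norm(d)
p=np.r_[cw([-110,0,0])[0][:2],.053];robot.servo_line(p,speed=.04)
f0=robot.get_state()["force"]
for k in range(30):
    p=p+.002*d;robot.servo_line(p,speed=.025);s=robot.get_state();f=(s["force"]-f0)@d
    print(-110+2*(k+1),round(f,1),end="; ")
    if f<-9:break
print(s["position"],s["t"])
E
```

```text
43.91548904306402 0.0
180.63106580326084 [ -7.1800215   15.30356155 -34.86760811   0.         -39.82883034
 -82.18891269]
-179.36893419673916 [ -7.1800215   15.30356155 -34.86760811   0.         -39.82883034
 -82.18891269]
0.6310658032608434 [ -7.1800215   15.30356155 -34.86760811   0.         -39.82883034
  97.81108731]
[ 0.42858966 -0.24734617  0.05355865] [-0.14157378  0.03759943 -0.68782221] [ -7.  15. -35.   0. -40. -82.] 45.625
-108 -0.3; -106 0.9; -104 -0.5; -102 -0.3; -100 0.3; -98 -0.8; -96 -1.3; -94 -2.2; -92 -1.5; -90 -1.7; -88 -2.4; -86 -1.5; -84 -2.0; -82 -1.4; -80 -2.2; -78 -1.7; -76 -3.1; -74 -3.5; -72 -3.3; -70 -2.4; -68 -3.0; -66 -4.1; -64 -11.0; [ 0.48384708 -0.24660004  0.052777  ] 51.825
```

The push force jumped to 11 N at the expected clamp position. I'll add one small firm push, retreat, and check numerically.

```bash
python3 - <<'E'
from h import *
d=cw([1,0,0])[0]-cw([0,0,0])[0];d/=np.linalg.norm(d)
p=np.r_[cw([-63,0,0])[0][:2],.053];robot.servo_line(p,speed=.02);robot.dwell(.2)
s=robot.get_state();print("push",s["force"])
robot.servo_line(p-.04*d,speed=.08)
q=p-.05*d;robot.servo_line(np.r_[q[:2],.28],speed=.15);robot.dwell(.3)
s=robot.get_state();print(s["force"],s["t"])
def box(x0,x1,y0,y1,z0,z1): return np.array([(x,y,z) for x in(x0,x1) for y in(y0,y1) for z in(z0,z1)],float)
for n in("scene","side"):
    im=cv2.cvtColor(robot.grab_frame(n),cv2.COLOR_RGB2GRAY);C=cam(n)
    # handle travel: match the dark silhouette of handle box
    best=[]
    for tr in range(0,49):
        m=np.zeros_like(im);r=m.copy()
        hull=lambda o,g:cv2.convexHull(proj(C,cw(box(-91+o-g,-75+o+g,-15-g,15+g,30-g/2,75+g))).astype(np.float32)).round().astype(int)
        cv2.fillConvexPoly(m,hull(tr,0),1);cv2.fillConvexPoly(r,hull(tr,6),1)
        best.append((im[m>0].mean()-im[(r>0)&(m==0)].mean(),tr))
    # bank x: dark region seen above the jaw (z 80..148)
    bk=[]
    for x in range(20,61):
        m=np.zeros_like(im);cv2.fillConvexPoly(m,cv2.convexHull(proj(C,cw([(x-6.5,y,z) for y in(-30,30) for z in(95,146)])).astype(np.float32)).round().astype(int),1)
        bk.append((round(float(im[m>0].mean()),1),x))
    print(n,"travel",min(best),"bank x",min(bk),[v for v in bk if v[1] in(40,47,53,58)])
E
```

```text
push [-13.84898057   0.22904374   9.58253413]
[-0.74992203  0.96672967 -1.57558431] 54.8917
scene travel (np.float64(-106.57534338809589), 37) bank x (95.0, 52) [(100.1, 40), (96.7, 47), (95.4, 53), (96.6, 58)]
side travel (np.float64(-78.38149409745697), 36) bank x (105.9, 56) [(148.6, 40), (129.7, 47), (110.9, 53), (107.3, 58)]
```

```bash
python3 -c "
from rig import robot
print(robot.job_done())"
```

```text
the job is handed in; nothing more can be done
None
```

The power bank stands upright in the cradle, clamped against the fence by the jaw (about 14 N at the last push, travel about 36 mm by camera against the expected 35), the motor and wheel were not touched as far as I could tell (no final picture check on them), and the job was handed in at about 55 s.

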